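# Check the heat of the panini press with a surface thermometer

## Task

Check how hot the lower plate of the panini press is: swing its lid up and back by the bar handle until it stays open by itself, then take the surface thermometer out of its stand and hold it upright with its sprung foot inside the small ring engraved in the middle of the lower plate. Press only lightly, so that the foot is partly pushed in but not bottomed, keep holding it there, and finish while still holding it, without disturbing the mustard jar, the salt, the oil bottle or the mandarin.

Things in the scene. Friction and masses are not known exactly. Their poses are not given: they have to be found in the camera images.
- press: panini press, fixed, 200 x 240 mm, black base with a smooth dark lower plate, under a steel lid when shut. Origin: centre of its underside on the worktop. Its own -x axis points to its front (the handle side, toward the robot), z up. The lower plate's top is 68 mm above the worktop, 168 x 204 mm, with a 2.5 mm high rim round its edge; shut, the lid's top is 118 mm high
- press_lid (a joint): angle of the press's lid, rad: 0 shut, 1.57 upright, 1.85 at the back stop. The lid weighs about 0.6 kg (2.5 N at the handle) and has no catch: left below upright it falls shut, past upright it falls back on to its stop and stays
- hinge (a point): middle of the lid's hinge pin, at the back of the press, 82 mm above the worktop; the pin lies along the press's own y axis
- handle (a point): middle of the lid's black bar handle, 16 mm in diameter, 116 mm of it free between its two arms, parallel to the hinge pin. Shut, it is 96 mm above the worktop, 237 mm in front of the pin; the gap between the bar and the front of the lid's 34 mm thick shell is 39 mm. This point moves with the lid; the bar is fixed to the lid and turns with it
- spot (a point): centre of the ring of 31 mm diameter engraved in the middle of the lower plate, on the plate's top. Under the lid while that is shut
- stand: stand of the thermometer, fixed: round steel foot 90 mm wide with a black upright sleeve, 44 mm wide, open top 85 mm above the worktop, bore 17 mm. Origin: centre of its underside. The thermometer's collar rests on the sleeve's top (its origin then 9 mm above the worktop); it must rise 80 mm to come out
- probe: surface thermometer, loose, about 0.16 kg, 161 mm long, upright in its stand. Origin: centre of its foot's underside with the foot fully out; own z runs up along it. Foot 12 mm wide, steel stem 10 mm wide, black round collar 38 mm wide at 76 to 84 mm, grey rounded rectangular handle at 84 to 161 mm, 30 mm along own x, 22 mm along own y, small display on its -x face
- foot (a joint): how far the thermometer's sprung foot is pushed in, m: 0 fully out, 0.010 bottomed. Starts to move at 1.2 N and bottoms at about 5.2 N (400 N/m)
- tip (a point): centre of the underside of the thermometer's foot; moves with the foot
- mustard: bystander: squat jar with a grey lid, 71 mm wide, 110 mm tall, loose; it and the stand are one on the left and one on the right of the press. Origin: centre of its underside
- salt: bystander: salt shaker, 44 mm wide, 90 mm tall, loose. Origin: centre of its underside
- oil: bystander: tall oil bottle of yellow oil with a white cap, 73 mm wide, 263 mm tall, loose. Origin: centre of its underside
- mandarin: bystander: mandarin, 58 mm wide, 47 mm tall, loose. Origin: centre of its underside
Mind the look-alikes: they are no part of the job. What is meant by the probe is not orange or pink, and is the larger of those in its own colour.

How it is judged:
On the way, in this order (a step that is already met when the one before it is completed fails the run):
1. the lid is swung past upright (value of joint press_lid above 1.65 rad), for 0.2 s.
2. the thermometer is lifted out of its stand (z of probe in the frame of stand above 0.088 m and contact force between the fingers and probe above 2 N), for 0.2 s.
At the end, for the whole second after the job is handed in: lid resting open (over 1.65 rad); the thermometer still gripped, at rest and upright (within 0.12 rad), its foot on the plate with its centre within 10 mm of the ring's centre, pushed in by 1.5 to 8.8 mm of its 10 mm, with 1 to 8 N on the plate (value of joint press_lid above 1.65 rad and horizontal distance between tip and spot below 0.01 m and z of tip in the frame of spot below 0.003 m and angle between probe's own z axis and vertical below 0.12 rad and value of joint foot between 0.0015 and 0.0088 m and contact force between probe and press between 1 and 8 N and contact force between the fingers and probe above 2 N and linear speed of probe below 0.01 m/s); the arm keeps its last pose, push and grip.
It fails at once if the thermometer is pushed hard (over 20 N) against the press (contact force between probe and press above 20 N).
It fails at once if a bystander is moved or tipped (distance of any of mustard, salt, oil, mandarin from where it was at the start of the episode above 0.03 m or angle between any of mustard, salt, oil's own z axis and vertical above 0.4 rad).
It also fails if it takes over 64 s, if anything falls off the work surface, if the arm or the gripper's body presses on something with over 40 N, if the wrist force passes 120 N, or if a joint passes its speed limit or range.

## Robot

A 6-joint arm with a two-finger parallel gripper is mounted at the origin on a cart in front of the work surface, level with it; the furniture and walls round the work are solid. World frame = base frame: x ahead of the robot, y to its left, z up, the work surface at z = 0. Lengths are in m, angles in rad, forces in N, time in s.
With the tool pointing down it reaches from about 0.35 to 0.775 m from the base axis. Payload 5.5 kg.
Tool frame: the origin (TCP) lies midway between the tips of the shut fingers; the grasp point (between the pads) lies 19 mm behind it; z points along the fingers, y is the direction in which the jaws open and shut (so a half turn about z gives the same grasp; the last joint's range is limited). The gripper opens to 85 mm and grips with 20 to 120 N. Pads are 22 mm wide; open, the fingers measure 114 mm over their backs; the gripper's body (76 mm by 85 mm) begins 54 mm behind the grasp point. The pads swing forward as they close: fully open they stand 13 mm farther back than shut.
Start: joints at [1.097, 0.313, 0.046, 1.304, 0, 1.431], TCP at [0.188, 0.543, 0.231] pointing down, gripper open.
Joint ranges: [-2.76, 2.76], [-0.86, 1.69], [-1.03, 1.26], [-2.2, 2.34], [-1.47, 1.5], [-3.14, 3.14]. Speed limits (rad/s): [2.57, 2.57, 3.14, 3.14, 3.14, 3.14].

## Interface

Orientations are given as a rotation vector (axis times angle).
In Python, from cell import r, optics gives the robot as it stands.
- The arm moves only by the tool drive_tool, never from a script. Its argument "increments" is a list of rows, each a list of 2 entries, a list of its own where there are three numbers: the shift along the world's x, y, z in cm, then the turn, a rotation vector about the world's x, y, z in degrees. A call has 1 to 5 rows; each row shifts and turns the commanded pose from where the row before left it; what a row does not reach is not made up. A row lasts 1/12 s, in which the tool goes at most 41.7 mm and 7.16 degrees, less where a joint would pass 70% of its speed; a pose out of reach is approached as far as the arm can. A call with a gripper value outside its range is refused whole. "grip" is the opening, from 0 (shut) to 1 (fully open), set as the call begins (left out, the last holds). The fingers move at their own pace and stop on an object; "force" is the grip in N (left out, the last holds). Time passes only in rows, so rows that do not move let the fingers close. It gives the time, the measured TCP pose, the force and the opening at its end, in the units of the state.
- r.read_state(): the state, without advancing time (a new reading comes with each control period).
- optics.grab_frame(name): name is "side" or "top"; returns a dict with "color" (384x512x3 uint8, red, green, blue), "fovy" (degrees; the focal length in pixels is half the picture's height over the tangent of half this angle, whatever the lens; pixels are square), "cx", "cy" (the principal point, pixels), "rvec" (rotation vector, rad) and "tvec" (3), from world to camera coordinates, as OpenCV has them. Camera axes: x right, y down, z forward; pixel columns grow to the right and rows downward; lengths in m; the calibration is good to about 2 mm. A picture is of the moment at which its call begins. There is no depth.
- r.finish_job(): hands the job in, once; it reports no verdict.
The state is a dict: "t": time; "joint_pos": joint angles; "dq": joint speeds; "tau": joint torques, N m; "ee_pos": TCP position; "ee_rot": TCP orientation; "ft_force": force on the tool from outside, world axes, zero at the start; "torque": the same for the moment, N m; "opening": finger opening in m.
Only numpy, scipy, OpenCV 4.12 (cv2) and the standard library are available. Lean on these libraries where they do the work, as an engineer would, in place of code of your own. Each camera call takes 0.05 s, during which the arm holds its last target.

## Working session

There is one attempt and no reset: what is moved stays moved. The work goes in short steps, Python scripts to look and compute and a tool call to move; the robot and the scene stay as the last step left them, time stands still between calls to the robot, and variables do not carry over. Pictures are saved under pics/ and viewed, and the job is handed in when it is done.

Besides the shell and the picture viewer there is one more tool, called after "Emit:" as name(argument=value, ...) on one line, values as JSON. drive_tool: Moves the arm, as the interface text tells. Its arguments: {"type":"object","properties":{"increments":{"type":"array"},"grip":{"type":"number"},"force":{"type":"number"}},"required":["increments"]}

```bash
ls; mkdir -p pics; cat > h.py <<'E'
import numpy as np, cv2
from scipy.spatial.transform import Rotation as R
from cell import r, optics
def grab(n,name):
    f=optics.grab_frame(n); cv2.imwrite(f'pics/{name}.png',f['color'][:,:,::-1]); 
    np.savez(f'pics/{name}.npz',**{k:np.array(v) for k,v in f.items()}); return f
def K(f):
    F=192/np.tan(np.radians(float(f['fovy']))/2); return np.array([[F,0,f['cx']],[0,F,f['cy']],[0,0,1.]])
def proj(f,P): return cv2.projectPoints(np.array(P,float).reshape(-1,1,3),np.array(f['rvec'],float),np.array(f['tvec'],float),K(f),None)[0].reshape(-1,2)
def onz(f,uv,z):
    M=R.from_rotvec(np.array(f['rvec'],float).ravel()).as_matrix(); c=-M.T@np.array(f['tvec'],float).ravel()
    d=M.T@np.linalg.inv(K(f))@np.array([*uv,1.]); return c+d*(z-c[2])/d[2]
def crop(name,x0,y0,x1,y1,s,out):
    im=cv2.imread(f'pics/{name}.png')[y0:y1,x0:x1]; cv2.imwrite(f'pics/{out}.png',cv2.resize(im,None,fx=s,fy=s,interpolation=cv2.INTER_CUBIC))
E
python3 - <<'E'
from h import *
for n in('side','top'):
    f=grab(n,n+'0'); print({k:v for k,v in f.items() if k!='color'}); print(np.array(onz(f,(256,192),0)))
    M=R.from_rotvec(np.array(f['rvec'],float).ravel()).as_matrix(); print(-M.T@np.array(f['tvec']).ravel())
print(r.read_state())
E
```

```text
pics
{'fovy': 48.102017071787216, 'cx': 249.3209071752696, 'cy': 193.82218157073473, 'rvec': array([ 1.99202344, -0.57711338,  0.3398965 ]), 'tvec': array([-0.49469254,  0.19940476,  1.13905499])}
[0.67034376 0.0930614  0.        ]
[-0.06338343 -1.03954826  0.7051604 ]
{'fovy': 47.88874053359885, 'cx': 254.77882375500468, 'cy': 198.96389066672623, 'rvec': array([ 2.15673699, -2.12652771,  0.19914975]), 'tvec': array([-0.06984231,  0.57168562,  1.3021602 ])}
[ 0.60388514 -0.06625745  0.        ]
[ 0.34664346 -0.03972724  1.38042879]
{'t': 0.1, 'joint_pos': array([1.09738803e+00, 3.13951874e-01, 4.50936781e-02, 1.30361215e+00,
       1.94567092e-06, 1.43120793e+00]), 'dq': array([-0.000475  , -0.00076494,  0.00354944, -0.00044823, -0.00040686,
       -0.00170183]), 'tau': array([ 2.12482009e-03, -4.81724703e+01,  2.99245101e+01,  1.27019623e-02,
       -9.03546788e-05,  1.19089898e-05]), 'ee_pos': array([0.18819184, 0.5428446 , 0.23048338]), 'ee_rot': array([-5.21847372e-01, -3.09743256e+00,  2.50567681e-03]), 'ft_force': array([ 0.047878  ,  0.6693469 , -0.23564952]), 'torque': array([ 0.01090656,  0.01225192, -0.05486199]), 'opening': 0.08543839700305783}
```

```bash
python3 - <<'E'
import cv2
for n in('side0','top0'):
    im=cv2.imread(f'pics/{n}.png'); cv2.imwrite(f'pics/{n}b.png',cv2.resize(im,(768,576),interpolation=cv2.INTER_CUBIC))
E
```

```text
(no output)
```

View pics/side0b.png

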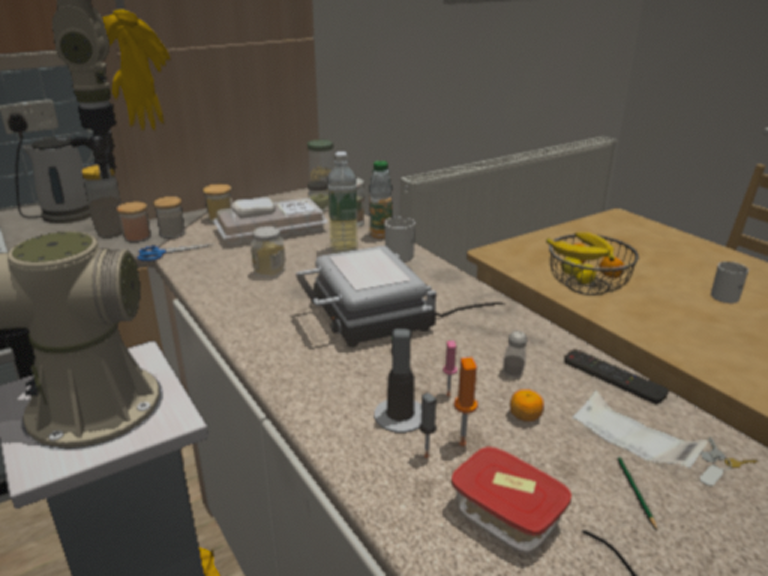

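View pics/top0b.png

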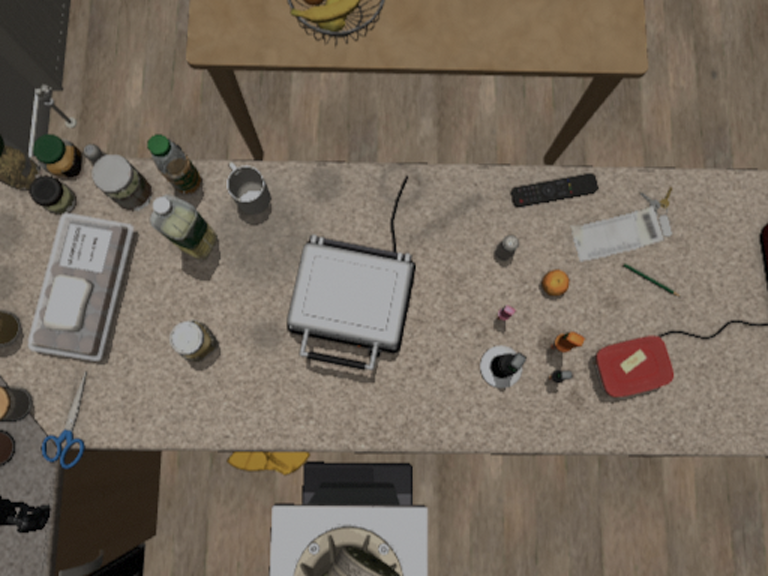

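The thermometer candidates, in side-picture pixels (768 wide), are:
- black/grey in the steel stand (400,370)
- small grey, loose (428,420)
- orange (467,390)
- pink (450,360)

By the description it is the large grey one in the stand. I'll check that in a close crop.

```bash
python3 - <<'E'
from h import *
crop('side0',230,200,350,320,5,'c1')
crop('side0',180,150,310,240,6,'c2')
crop('top0',180,150,290,255,6,'c3')
crop('top0',310,190,400,270,7,'c4')
E
```

```text
(no output)
```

View pics/c1.png

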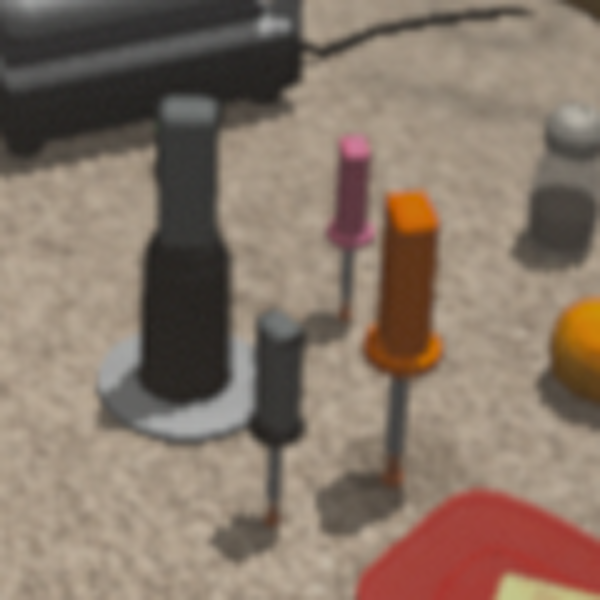

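View pics/c2.png

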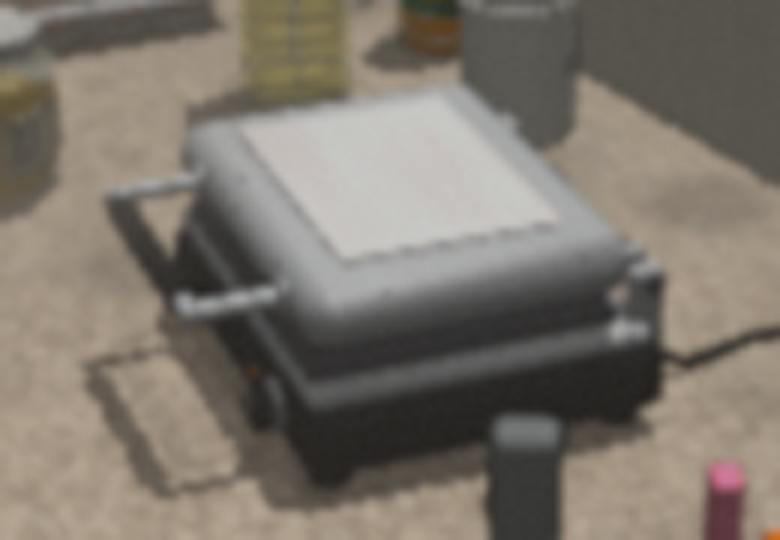

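View pics/c3.png

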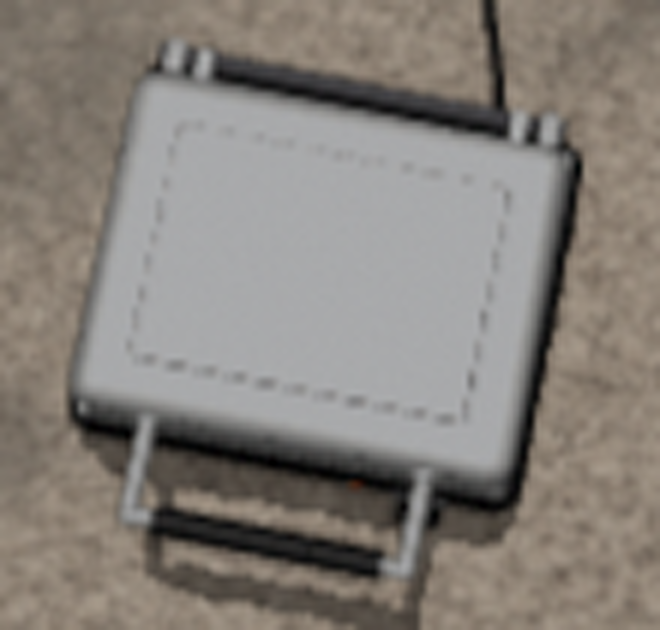

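View pics/c4.png

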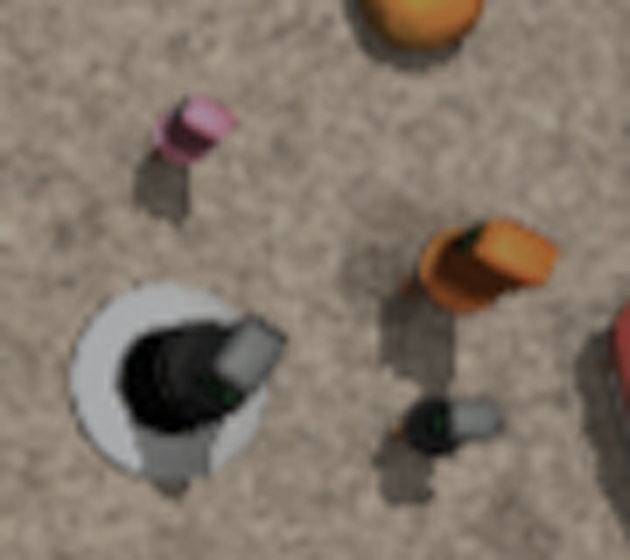

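```bash
python3 - <<'E'
from h import *
f=dict(np.load('pics/top0.npz')); g=dict(np.load('pics/side0.npz'))
C=lambda x,y,ox,oy,s:((x+.5)/s-.5+ox,(y+.5)/s-.5+oy)
c3=lambda x,y:C(x,y,180,150,6)
a=onz(f,c3(150,520),.096);b=onz(f,c3(390,562),.096)
print('bar',a,b,(a+b)/2,np.linalg.norm(a-b),'yaw deg of -x..', np.degrees(np.arctan2(*(a-b)[[0,1]])))
a=onz(f,c3(190,62),.09);b=onz(f,c3(535,130),.09); print('hinge',a,b,(a+b)/2,np.degrees(np.arctan2(*(a-b)[[0,1]])))
q=[onz(f,c3(*p),.118) for p in((145,85),(575,150),(515,470),(85,390))]; print('lid',np.round(q,3),np.mean(q,0))
c4=lambda x,y:C(x,y,310,190,7)
print('stand',onz(f,c4(170,380),.004)); print('probetop',onz(f,c4(252,355),.170))
c1=lambda x,y:C(x,y,230,200,5)
print('side top',onz(g,c1(188,108),.170), 'side foot', onz(g,c1(182,385),.004))
# bystanders top pixels in 768 img
for n,p,z in(('mustard',(188,342),.11),('salt',(511,242),.09),('oil',(163,205),.263),('mand',(556,282),.024),('orange',(571,341),.12),('pink',(508,311),.1),('smallgrey',(568,377),.1),('redbox',(634,366),.06)):
    print(n,onz(f,((p[0]+.5)/1.5-.5,(p[1]+.5)/1.5-.5),z).round(3))
E
```

```text
bar [0.45018711 0.08637971 0.096     ] [ 0.43113832 -0.03246745  0.096     ] [0.44066271 0.02695613 0.096     ] 0.12036404461632226 yaw deg of -x.. 9.105901147186412
hinge [0.68503934 0.07402025 0.09      ] [ 0.65236895 -0.1028025   0.09      ] [ 0.66870414 -0.01439113  0.09      ] 10.46811706539818
lid [[ 0.665  0.094  0.118]
 [ 0.636 -0.121  0.118]
 [ 0.475 -0.093  0.118]
 [ 0.512  0.118  0.118]] [ 0.5720435  -0.00068097  0.118     ]
stand [ 0.43917508 -0.31616182  0.004     ]
probetop [ 0.43845946 -0.31598554  0.17      ]
side top [ 0.43444841 -0.32022438  0.17      ] side foot [ 0.43393163 -0.31950815  0.004     ]
mustard [0.47  0.318 0.11 ]
salt [ 0.688 -0.324  0.09 ]
oil [0.699 0.334 0.263]
mand [ 0.619 -0.434  0.024]
orange [ 0.482 -0.431  0.12 ]
pink [ 0.543 -0.313  0.1  ]
smallgrey [ 0.413 -0.429  0.1  ]
redbox [ 0.439 -0.578  0.06 ]
```

The crop confirms it: the large grey handle in the black sleeve on the steel foot, at c1 (188,108), is the probe. The handle bar's centre is about (0.441, 0.027, 0.096) and the press yaw is about -10°. Going above the bar now.

Emit:
drive_tool(increments=[[[1.6,-3.6,-0.2],[0,0,-5.8]],[[1.8,-3.7,-0.2],[0,0,-5.8]],[[1.8,-3.7,-0.2],[0,0,-5.8]],[[1.8,-3.7,-0.2],[0,0,-5.8]],[[1.8,-3.7,-0.2],[0,0,-5.8]]], grip=0.5, force=40)

```text
t: 0.52
ee_pos: [0.2764, 0.3575, 0.2208]
ee_rot: [-1.287, -2.866, 0.001]
ft_force: [1.0, 0.5, -0.3]
opening: 0.0428
```

Emit:
drive_tool(increments=[[[1.8,-3.7,-0.2],[0,0,-5.8]],[[1.8,-3.7,-0.2],[0,0,-5.8]],[[1.8,-3.7,-0.2],[0,0,-5.8]],[[1.8,-3.7,-0.2],[0,0,-5.8]],[[1.8,-3.7,-0.2],[0,0,-5.8]]])

```text
t: 0.93
ee_pos: [0.3665, 0.1724, 0.2111]
ee_rot: [1.964, 2.452, 0.0]
ft_force: [0.4, 0.7, -0.9]
opening: 0.0425
```

Emit:
drive_tool(increments=[[[1.8,-3.7,-0.2],[0,0,-5.8]],[[1.8,-3.7,-0.2],[0,0,-5.8]],[[1.8,-3.7,-0.2],[0,0,-5.8]],[[1.8,-3.5,-0.2],[0,0,-5.8]]])

```text
t: 1.27
ee_pos: [0.4386, 0.0261, 0.2031]
ee_rot: [2.418, 2.006, 0.0]
ft_force: [1.2, 0.3, 0.7]
opening: 0.0424
```

Emit:
drive_tool(increments=[[[0.1,0,-2],[0,0,0.5]],[[0.1,0,-2.5],[0,0,0]],[[0,0,-2.5],[0,0,0]],[[0,0,-1.3],[0,0,0]]])

```text
t: 1.6
ee_pos: [0.4387, 0.0279, 0.1175]
ee_rot: [-2.403, -2.02, 0.004]
ft_force: [-0.1, 0.1, -0.1]
opening: 0.0427
```

```bash
python3 - <<'E'
from h import *
grab('side','s1');grab('top','t1')
crop('side','0',0,0,0,0) if 0 else crop('s1',150,110,310,230,5,'s1c'); crop('t1',170,150,300,260,6,'t1c')
E
```

```text
(no output)
```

View pics/s1c.png

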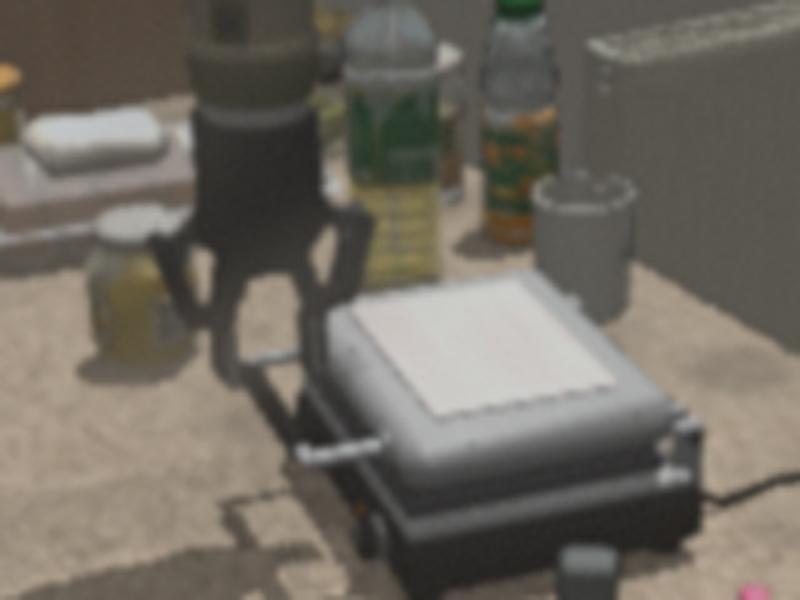

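View pics/t1c.png

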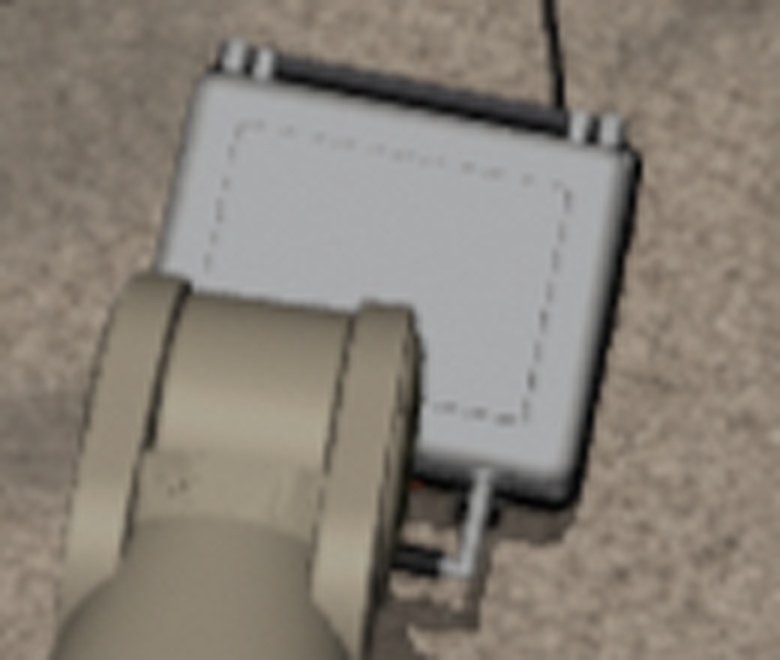

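The side crop shows the fingers at (228,370) and (315,365) straddling the bar, with the rear one just in front of the shell. Descending.

Emit:
drive_tool(increments=[[[0,0,-1],[0,0,0]],[[0,0,-1],[0,0,0]],[[0,0,-1],[0,0,0]],[[0,0,-0.9],[0,0,0]]])

```text
t: 2.03
ee_pos: [0.4411, 0.0284, 0.0818]
ee_rot: [2.402, 2.023, 0.002]
ft_force: [-0.5, 0.6, -0.5]
opening: 0.0428
```

Emit:
drive_tool(increments=[[[0,0,0],[0,0,0]],[[0,0,0],[0,0,0]],[[0,0,0],[0,0,0]],[[0,0,0],[0,0,0]]], grip=0, force=40)

```text
t: 2.37
ee_pos: [0.4402, 0.0284, 0.0819]
ee_rot: [-2.403, -2.023, 0.0]
ft_force: [-2.4, 1.4, 2.7]
opening: 0.0148
```

```bash
python3 - <<'E'
import numpy as np
u=np.array([np.cos(np.radians(10.2)),-np.sin(np.radians(10.2))])
a0=.059; th=np.concatenate([[0,.03],np.linspace(.09,1.74,25)])
P=np.array([[*(-.2374*np.cos(a0+t)*u),.2374*np.sin(a0+t)] for t in th])*100
for t,d in zip(th[1:],np.diff(P,axis=0)): print(round(t,2),d.round(2).tolist())
E
```

```text
0.03 [0.05, -0.01, 0.71]
0.09 [0.17, -0.03, 1.41]
0.16 [0.29, -0.05, 1.6]
0.23 [0.4, -0.07, 1.58]
0.3 [0.51, -0.09, 1.55]
0.36 [0.61, -0.11, 1.51]
0.43 [0.71, -0.13, 1.46]
0.5 [0.81, -0.15, 1.41]
0.57 [0.9, -0.16, 1.35]
0.64 [0.99, -0.18, 1.28]
0.71 [1.08, -0.19, 1.21]
0.78 [1.15, -0.21, 1.13]
0.85 [1.23, -0.22, 1.05]
0.91 [1.3, -0.23, 0.96]
0.98 [1.36, -0.24, 0.87]
1.05 [1.41, -0.25, 0.77]
1.12 [1.46, -0.26, 0.67]
1.19 [1.51, -0.27, 0.57]
1.26 [1.54, -0.28, 0.46]
1.33 [1.57, -0.28, 0.35]
1.4 [1.59, -0.29, 0.24]
1.46 [1.6, -0.29, 0.13]
1.53 [1.61, -0.29, 0.02]
1.6 [1.6, -0.29, -0.09]
1.67 [1.59, -0.29, -0.2]
1.74 [1.58, -0.28, -0.31]
```

Emit:
drive_tool(increments=[[[0.05,0,0.7],[0,0,0]],[[0.15,0,1.4],[0,0,0]],[[0.3,-0.05,1.6],[0,0,0]],[[0.4,-0.1,1.6],[0,0,0]]])

```text
t: 2.7
ee_pos: [0.4487, 0.0268, 0.1349]
ee_rot: [-2.403, -2.022, 0.002]
ft_force: [0.2, 0.4, -4.7]
opening: 0.0146
```

Emit:
drive_tool(increments=[[[0.5,-0.1,1.55],[0,0,0]],[[0.6,-0.1,1.5],[0,0,0]],[[0.7,-0.15,1.45],[0,0,0]],[[0.8,-0.15,1.4],[0,0,0]]])

```text
t: 3.03
ee_pos: [0.4732, 0.0222, 0.1939]
ee_rot: [-2.401, -2.021, 0.005]
ft_force: [-5.0, 1.4, -3.1]
opening: 0.0143
```

Forces are low and the lid is following.

Emit:
drive_tool(increments=[[[0.9,-0.15,1.35],[0,0,0]],[[1.0,-0.2,1.3],[0,0,0]],[[1.1,-0.2,1.2],[0,0,0]],[[1.15,-0.2,1.1],[0,0,0]],[[1.2,-0.2,1.05],[0,0,0]]])

```text
t: 3.45
ee_pos: [0.5227, 0.013, 0.2552]
ee_rot: [-2.397, -2.019, 0.013]
ft_force: [-19.8, 0.8, 17.1]
opening: 0.0143
```

Emit:
drive_tool(increments=[[[1.3,-0.25,0.95],[0,0,0]],[[1.35,-0.25,0.85],[0,0,0]],[[1.4,-0.25,0.8],[0,0,0]],[[1.45,-0.25,0.7],[0,0,0]]])

```text
t: 3.78
ee_pos: [0.5817, 0.0021, 0.2909]
ee_rot: [2.403, 2.022, -0.002]
ft_force: [-7.8, -1.8, 13.1]
opening: 0.0142
```

```bash
python3 - <<'E'
from h import *
grab('side','s2'); crop('s2',120,60,320,210,4,'s2c'); print(r.read_state())
E
```

```text
{'t': 3.8333, 'joint_pos': array([-1.34161424e-01,  3.22871657e-01,  2.06509530e-01,  1.44867913e+00,
       -1.15156499e-03,  1.60888328e+00]), 'dq': array([-0.00059303, -0.03902507, -0.04994031, -0.0567629 , -0.00054835,
        0.00196406]), 'tau': array([  2.21135236, -38.35844994,  21.72238648,  -1.47877347,
         0.53790981,  -0.16314462]), 'ee_pos': array([0.58567746, 0.0013264 , 0.29189683]), 'ee_rot': array([2.40043908, 2.01887779, 0.00473136]), 'ft_force': array([-6.18117972, -1.04353816, 22.15746762]), 'torque': array([-0.1444211 ,  1.46678282, -0.1725257 ]), 'opening': 0.014784688411105277}
```

View pics/s2c.png

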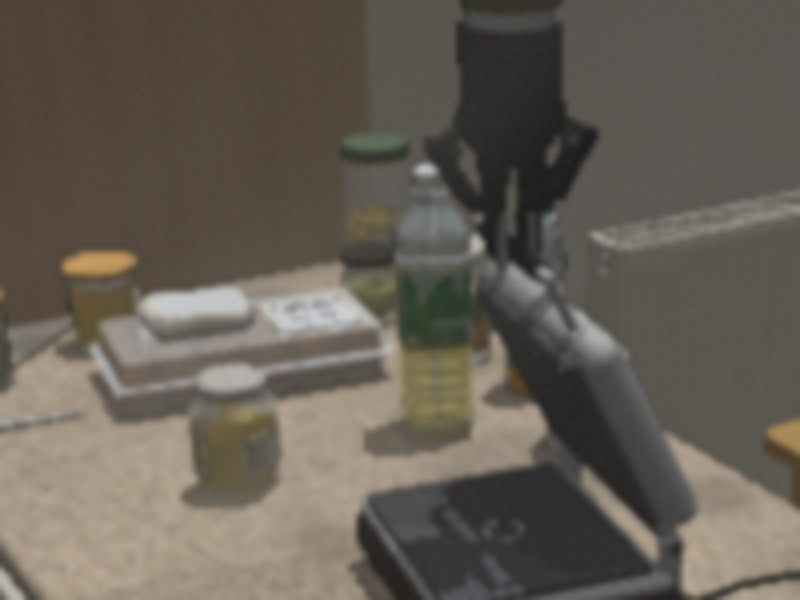

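The lid is about 60° open and held well. The push on the tool is radially outward, so the commanded arc is a few mm tight. Adding some height.

Emit:
drive_tool(increments=[[[1.4,-0.25,0.85],[0,0,0]],[[1.5,-0.25,0.75],[0,0,0]],[[1.5,-0.25,0.5],[0,0,0]],[[1.55,-0.3,0.35],[0,0,0]]])

```text
t: 4.17
ee_pos: [0.6426, -0.0093, 0.3091]
ee_rot: [-2.403, -2.02, 0.008]
ft_force: [0.9, -3.6, -18.2]
opening: 0.0143
```

Emit:
drive_tool(increments=[[[1.6,-0.3,-0.1],[0,0,0]],[[1.6,-0.3,-0.1],[0,0,0]],[[1.6,-0.3,-0.1],[0,0,0]]])

```text
t: 4.42
ee_pos: [0.6914, -0.0183, 0.3093]
ee_rot: [2.403, 2.021, -0.002]
ft_force: [-3.5, -2.1, 1.0]
opening: 0.0143
```

Emit:
drive_tool(increments=[[[1.6,-0.3,-0.1],[0,0,0]],[[1.6,-0.3,-0.2],[0,0,0]],[[1.6,-0.3,-0.3],[0,0,0]]])

```text
t: 4.67
ee_pos: [0.7389, -0.0272, 0.3022]
ee_rot: [-2.404, -2.022, 0.004]
ft_force: [-3.2, -2.3, -4.0]
opening: 0.0143
```

```bash
python3 - <<'E'
from h import *
grab('side','s3'); crop('s3',120,60,320,210,4,'s3c'); print(r.read_state())
E
```

```text
{'t': 4.7167, 'joint_pos': array([-1.45015232e-01,  7.20288478e-01,  8.76207210e-01,  1.72427723e+00,
       -7.16037931e-04,  1.59857850e+00]), 'dq': array([-0.00025606, -0.04604687, -0.09073393, -0.06909472, -0.00117878,
        0.00345007]), 'tau': array([  2.75041267, -70.94777584,  28.31992686,   2.93057285,
         0.34762306,  -0.16229394]), 'ee_pos': array([ 0.74274899, -0.02783997,  0.30072988]), 'ee_rot': array([2.40308809e+00, 2.01998468e+00, 1.70267707e-03]), 'ft_force': array([ 4.83690949, -3.54717225,  2.99327313]), 'torque': array([-0.57020054, -0.26224627, -0.1466957 ]), 'opening': 0.01383379217160542}
```

View pics/s3c.png

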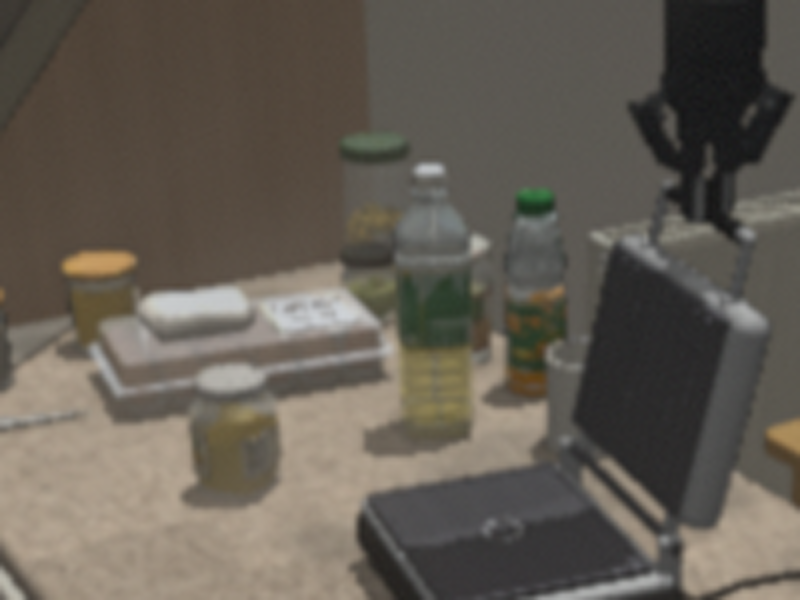

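The lid is clearly past upright, with the bar gripped at (710,205). Opening the fingers and rising.

Emit:
drive_tool(increments=[[[0,0,0],[0,0,0]],[[0,0,0],[0,0,0]],[[0,0,0],[0,0,0]],[[0,0,0],[0,0,0]]], grip=0.6)

```text
t: 5.05
ee_pos: [0.7388, -0.0258, 0.3028]
ee_rot: [2.403, 2.023, 0.001]
ft_force: [0.9, 0.1, -0.1]
opening: 0.0509
```

Emit:
drive_tool(increments=[[[0,0,1.5],[0,0,0]],[[0,0,2.0],[0,0,0]],[[0,0,2.0],[0,0,0]],[[-0.5,0,2.0],[0,0,0]]])

```text
t: 5.38
ee_pos: [0.7287, -0.0255, 0.3706]
ee_rot: [-2.401, -2.022, 0.003]
ft_force: [2.2, -0.8, 0.6]
opening: 0.0512
```

```bash
python3 - <<'E'
from h import *
grab('side','s4'); crop('s4',120,60,320,210,4,'s4c'); grab('top','t4'); crop('t4',170,120,300,230,6,'t4c');print(r.read_state()['ee_pos'])
crop('t4',315,215,375,265,12,'t4d')
E
```

```text
[ 0.72930394 -0.02569914  0.37487115]
```

View pics/s4c.png

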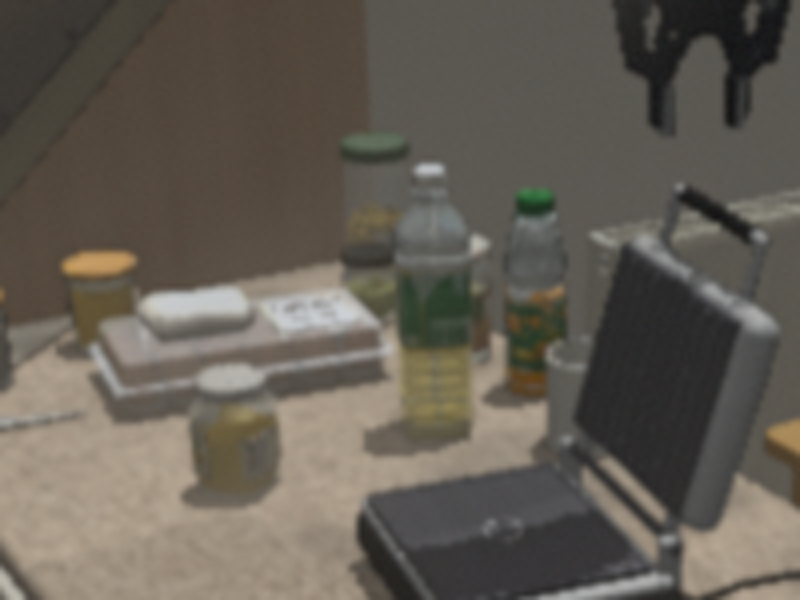

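View pics/t4c.png

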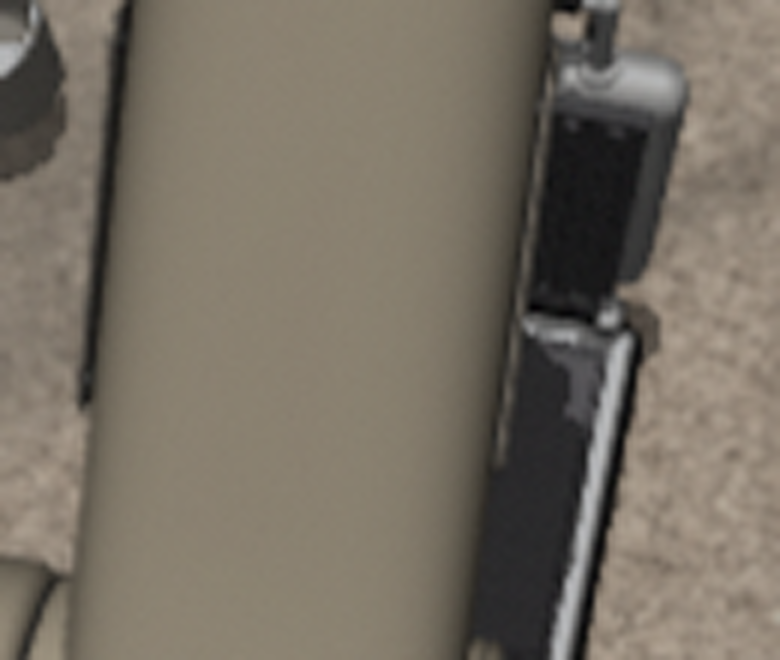

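View pics/t4d.png

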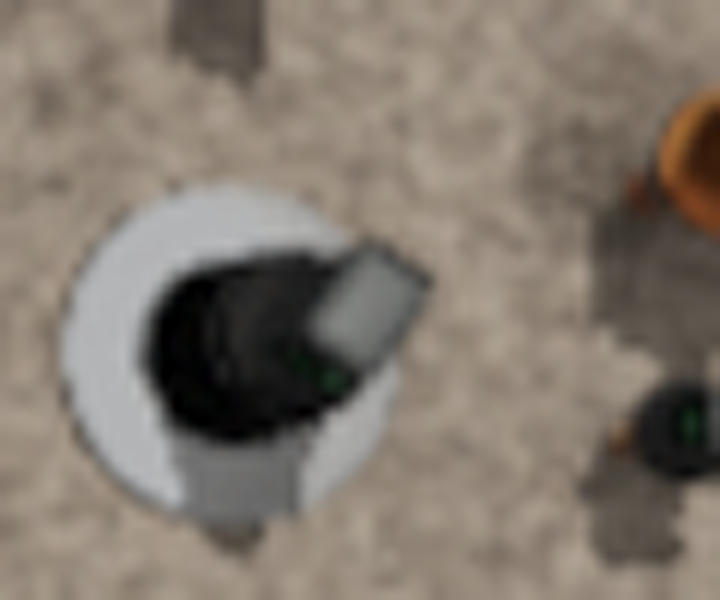

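The lid rests at its stop, the bystanders are untouched, and the ring shows in s4c at (503,527). Measuring the probe yaw and the spot.

```bash
python3 - <<'E'
from h import *
f=dict(np.load('pics/t4.npz')); g=dict(np.load('pics/s4.npz'))
C=lambda x,y,ox,oy,s:((x+.5)/s-.5+ox,(y+.5)/s-.5+oy)
q=np.array([onz(f,C(x,y,315,215,12),.170) for x,y in((365,236),(310,328),(372,375),(432,285))])
print(q.round(4),q.mean(0)); 
for a,b in((0,1),(3,2),(0,3),(1,2)):
    d=q[a]-q[b]; print(np.linalg.norm(d),np.degrees(np.arctan2(d[1],d[0])))
print('spot side',onz(g,C(503,527,120,60,4),.068))
print('bar side',onz(g,C(720,213,120,60,4),.306))
E
```

```text
[[ 0.4555 -0.3146  0.17  ]
 [ 0.4338 -0.3013  0.17  ]
 [ 0.4231 -0.3156  0.17  ]
 [ 0.4442 -0.3301  0.17  ]] [ 0.43915517 -0.31539507  0.17      ]
0.025488614232857008 -31.67050569796408
0.025709354695932093 -34.5327286702219
0.019143293676718725 53.99060552817771
0.01787974012535804 53.07647268956635
spot side [0.5732837  0.00591432 0.068     ]
bar side [ 0.75087842 -0.02914102  0.306     ]
```

Emit:
drive_tool(increments=[[[-2.5,-2.5,0],[0,0,6]],[[-2.7,-2.7,-0.5],[0,0,6]],[[-2.7,-2.7,-1.2],[0,0,6]],[[-2.7,-2.7,-1.2],[0,0,6]],[[-2.7,-2.7,-1.2],[0,0,6]]], grip=1)

```text
t: 5.9
ee_pos: [0.6091, -0.1488, 0.3349]
ee_rot: [1.845, 2.535, 0.008]
ft_force: [0.6, -0.2, 0.3]
opening: 0.0853
```

Emit:
drive_tool(increments=[[[-2.7,-2.7,-1.4],[0,0,6.5]],[[-2.7,-2.7,-1.4],[0,0,6]],[[-2.7,-2.7,-1.4],[0,0,6]],[[-2.7,-2.7,-1.4],[0,0,6]],[[-2.5,-2.7,-1.4],[0,0,6]]])

```text
t: 6.32
ee_pos: [0.4759, -0.2842, 0.2649]
ee_rot: [1.115, 2.932, 0.006]
ft_force: [0.1, -0.5, 0.8]
opening: 0.0853
```

Emit:
drive_tool(increments=[[[-2.5,-2.5,-1.4],[0,0,6]],[[0,0,0],[0,0,0]],[[0,0,0],[0,0,0]]])

```text
t: 6.57
ee_pos: [0.4509, -0.3093, 0.2504]
ee_rot: [0.976, 2.984, 0.007]
ft_force: [0.7, 0.0, 0.5]
opening: 0.0857
```

```bash
python3 - <<'E'
from h import *
s=r.read_state(); print(s); M=R.from_rotvec(s['ee_rot']).as_matrix(); print(np.degrees(np.arctan2(M[1,1],M[0,1])))
grab('side','s5'); crop('s5',200,130,350,290,4,'s5c'); grab('top','t5'); crop('t5',170,120,300,230,6,'t5c')
E
```

```text
{'t': 6.5667, 'joint_pos': array([-0.75102357,  0.25311856,  0.01138559,  1.32924133,  0.00510151,
       -0.11901688]), 'dq': array([0.05036193, 0.00467067, 0.04781099, 0.01939731, 0.00908576,
       0.02788147]), 'tau': array([ -1.39974207, -43.87676597,  29.04732227,  -0.12293902,
        -0.13477061,  -0.27835839]), 'ee_pos': array([ 0.45086088, -0.30934766,  0.25043754]), 'ee_rot': array([0.97569366, 2.9841383 , 0.0073802 ]), 'ft_force': array([0.71552701, 0.02386789, 0.49892216]), 'torque': array([ 0.06296414,  0.02456612, -0.01196921]), 'opening': 0.0856750166357324}
53.78872084425852
```

View pics/s5c.png

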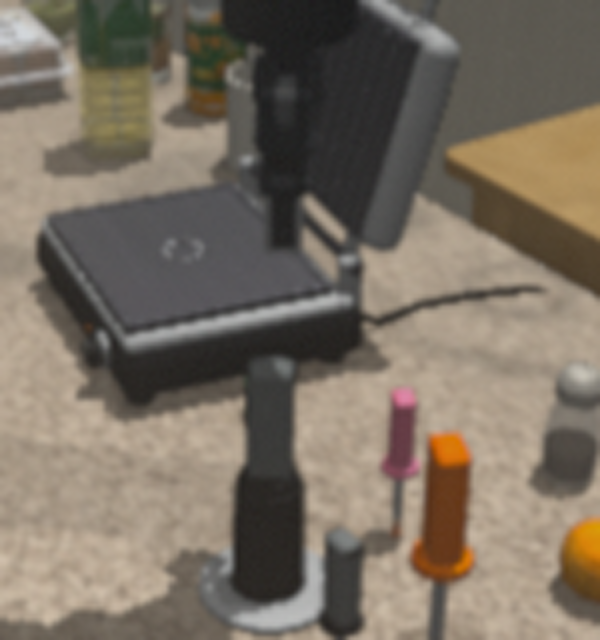

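View pics/t5c.png

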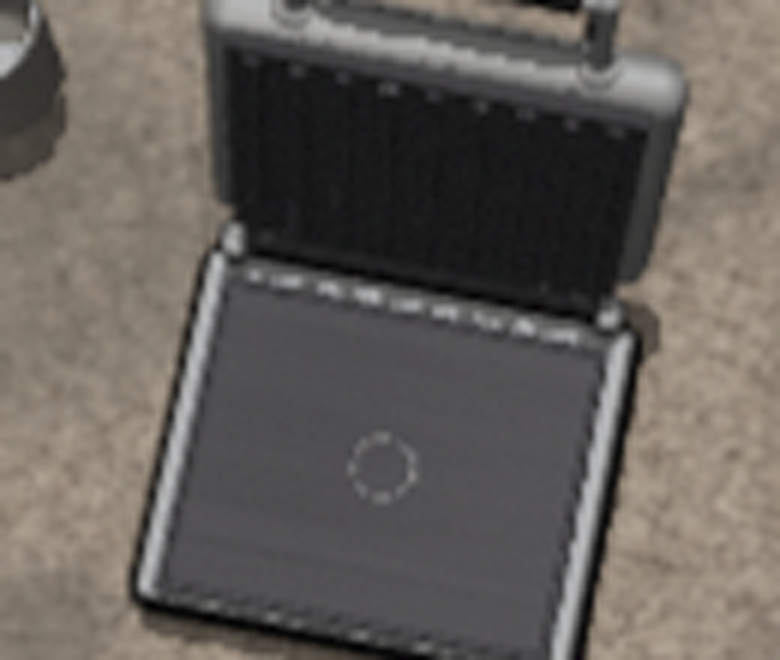

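```bash
python3 - <<'E'
from h import *
f=dict(np.load('pics/t5.npz')); g=dict(np.load('pics/s5.npz'))
C=lambda x,y,ox,oy,s:((x+.5)/s-.5+ox,(y+.5)/s-.5+oy)
print('top',onz(f,C(383,468,170,120,6),.068),'side',onz(g,C(184,249,200,130,4),.068), 'side probe top',onz(g,C(271,366,200,130,4),.170))
s=r.read_state(); p=s['ee_pos']; print(p,proj(g,p),proj(f,p))
E
```

```text
top [0.57262331 0.00435806 0.068     ] side [0.57213852 0.00253111 0.068     ] side probe top [ 0.43499027 -0.32016687  0.17      ]
[ 0.45286365 -0.30836582  0.2514996 ] [[271.35002405 186.82148293]] [[349.56192011 232.48767755]]
```

Emit:
drive_tool(increments=[[[-0.8,-0.5,-1],[0,0,2]],[[-0.7,-0.4,-1.5],[0,0,0]],[[0,0,-1.5],[0,0,0]],[[0,0,-1],[0,0,0]],[[0,0,0],[0,0,0]]])

```text
t: 7.08
ee_pos: [0.4378, -0.3158, 0.1991]
ee_rot: [-0.915, -3.005, -0.01]
ft_force: [-0.8, 0.3, -0.4]
opening: 0.0855
```

```bash
python3 - <<'E'
from h import *
s=r.read_state(); print(s['ee_pos'],s['ee_rot'])
grab('side','s6'); crop('s6',200,130,350,290,4,'s6c'); grab('top','t6'); crop('t6',290,180,400,270,7,'t6c')
E
```

```text
[ 0.43775288 -0.31583214  0.19906029] [-0.91522814 -3.00450781 -0.00953842]
```

View pics/s6c.png

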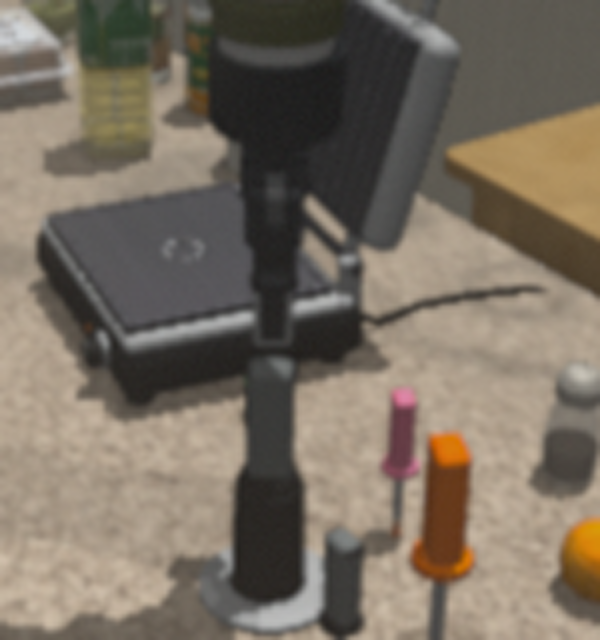

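View pics/t6c.png

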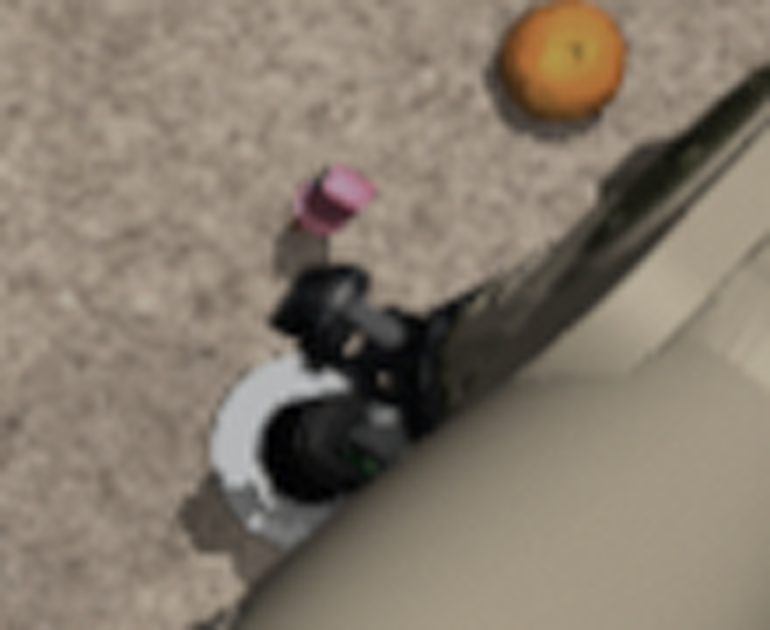

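The fingers line up with the probe: 273 against 271 in the side crop. Descending to grasp.

Emit:
drive_tool(increments=[[[0,-0.1,-2],[0,0,0]],[[0,0,-2.2],[0,0,0]],[[0,0,-2],[0,0,0]],[[0,0,-1.5],[0,0,0]],[[0,0,-1],[0,0,0]]])

```text
t: 7.6
ee_pos: [0.438, -0.3181, 0.1131]
ee_rot: [0.917, 3.004, 0.008]
ft_force: [-0.2, 0.1, 0.6]
opening: 0.0854
```

Emit:
drive_tool(increments=[[[0,0,0],[0,0,0]],[[0,0,0],[0,0,0]],[[0,0,0],[0,0,0]],[[0,0,0],[0,0,0]],[[0,0,0],[0,0,0]]], grip=0, force=30)

```text
t: 8.02
ee_pos: [0.4382, -0.3189, 0.1148]
ee_rot: [0.917, 3.002, 0.007]
ft_force: [1.5, 2.2, 1.7]
opening: 0.0259
```

```bash
python3 - <<'E'
from h import *
s=r.read_state(); print(s)
grab('side','s7'); crop('s7',200,130,350,290,4,'s7c')
E
```

```text
{'t': 8.0167, 'joint_pos': array([-0.78013366,  0.31233058, -0.24954575,  1.00824828,  0.00529493,
       -0.18719131]), 'dq': array([ 0.00296396,  0.00066268, -0.0075776 ,  0.00540835,  0.0261321 ,
       -0.00046944]), 'tau': array([-1.26110416e+00, -4.47265327e+01,  2.72686082e+01, -2.99003804e-01,
       -6.56768885e-01, -1.62792520e-02]), 'ee_pos': array([ 0.43823354, -0.31886116,  0.11479982]), 'ee_rot': array([0.91690944, 3.00160563, 0.0068659 ]), 'ft_force': array([1.49290581, 2.21708072, 1.68876182]), 'torque': array([ 0.62141285, -0.23557154, -0.01486331]), 'opening': 0.025931814301806265}
```

View pics/s7c.png

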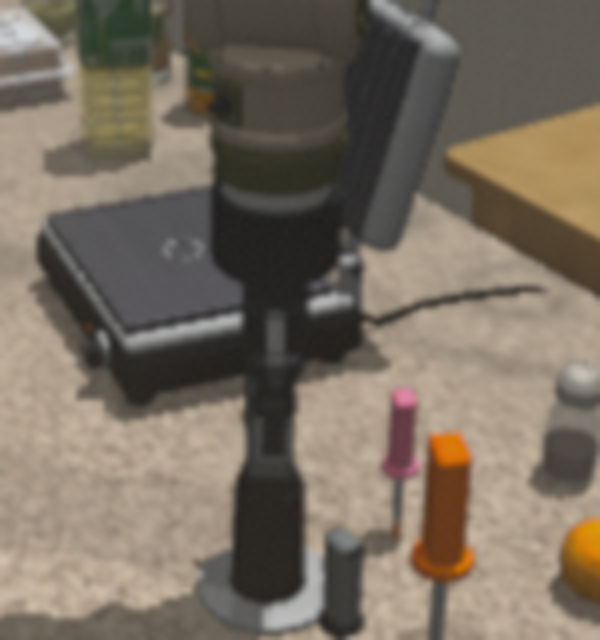

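Emit:
drive_tool(increments=[[[0,0,0],[0,0,0]],[[0,0,0],[0,0,0]],[[0,0,0],[0,0,0]],[[0,0,0],[0,0,0]]], grip=0, force=40)

```text
t: 8.4
ee_pos: [0.4381, -0.3187, 0.1145]
ee_rot: [0.917, 3.002, 0.007]
ft_force: [1.0, 1.7, 6.3]
opening: 0.022
```

Emit:
drive_tool(increments=[[[0,0,0.5],[0,0,0]],[[0,0,1],[0,0,0]],[[0,0,1.5],[0,0,0]],[[0,0,1.5],[0,0,0]],[[0,0,1.5],[0,0,0]]])

```text
t: 8.82
ee_pos: [0.4373, -0.3181, 0.1742]
ee_rot: [0.918, 3.004, 0.009]
ft_force: [1.9, 1.4, -2.9]
opening: 0.0218
```

Emit:
drive_tool(increments=[[[0,0,1.5],[0,0,0]],[[0,0,1.5],[0,0,0]],[[0,0,1.5],[0,0,0]],[[0,0,1.5],[0,0,0]],[[0,0,1],[0,0,0]]])

```text
t: 9.23
ee_pos: [0.4373, -0.3187, 0.2454]
ee_rot: [0.918, 3.003, 0.006]
ft_force: [0.1, 0.7, -1.4]
opening: 0.0215
```

Emit:
drive_tool(increments=[[[0,0,0],[0,0,0]],[[0,0,0],[0,0,0]],[[0,0,0],[0,0,0]]])

```text
t: 9.48
ee_pos: [0.4371, -0.3181, 0.2427]
ee_rot: [-0.918, -3.004, -0.009]
ft_force: [1.1, -0.3, -1.8]
opening: 0.0215
```

```bash
python3 - <<'E'
from h import *
s=r.read_state(); print(s)
grab('side','s8'); crop('s8',200,130,350,290,4,'s8c');grab('top','t8')
E
```

```text
{'t': 9.4833, 'joint_pos': array([-0.78033994,  0.24511861, -0.01791794,  1.31067009,  0.0046484 ,
       -0.18722531]), 'dq': array([-0.00084071,  0.00783461, -0.011596  ,  0.0002041 , -0.000285  ,
        0.00012882]), 'tau': array([ 3.16918340e-03, -4.58816350e+01,  3.12064004e+01,  2.98321468e-02,
        1.44077939e-02,  1.99793675e-05]), 'ee_pos': array([ 0.43705835, -0.31812641,  0.24271835]), 'ee_rot': array([-0.91795185, -3.00404604, -0.00858897]), 'ft_force': array([ 1.10848465, -0.27531223, -1.77356652]), 'torque': array([0.02325063, 0.05359045, 0.03042241]), 'opening': 0.021463219478415996}
```

View pics/s8c.png

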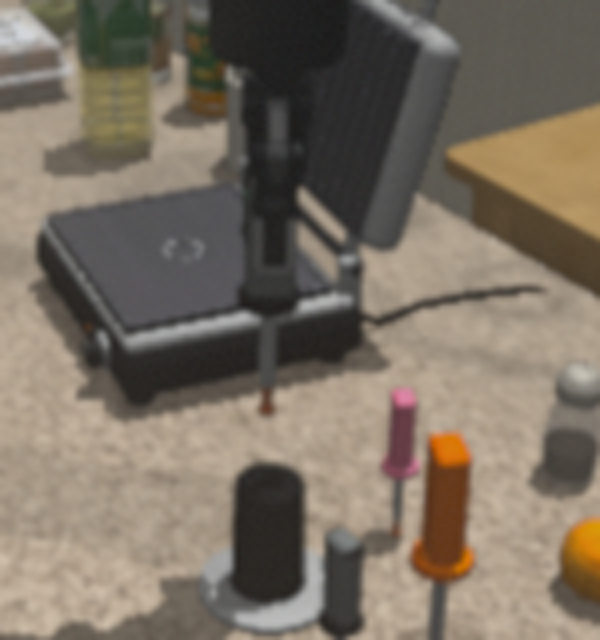

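The thermometer is out of the stand, with the foot tip at s8c (266,411). Checking the tip height and tilt against projection.

```bash
python3 - <<'E'
from h import *
g=dict(np.load('pics/s8.npz')); s=r.read_state(); p=s['ee_pos']
for z in(.13,.137,.142,.213,.29): print(z,((proj(g,[p[0],p[1],z])[0]-[200,130]+.5)*4-.5).round(1))
print(R.from_rotvec(s['ee_rot']).as_matrix()[:,2])
C=lambda x,y,ox,oy,s:((x+.5)/s-.5+ox,(y+.5)/s-.5+oy)
print(onz(g,C(266,411,200,130,4),.137))
E
```

```text
0.13 [270.8 419.8]
0.137 [270.9 410.1]
0.142 [271.  403.1]
0.213 [272.7 300.5]
0.29 [274.6 181.2]
[ 7.68021904e-04  5.88096400e-03 -9.99982412e-01]
[ 0.43391309 -0.31718434  0.137     ]
```

Emit:
drive_tool(increments=[[[0.9,2.2,0],[0,0,0]],[[1.4,3.2,0],[0,0,0]],[[1.4,3.2,0],[0,0,0]],[[1.4,3.2,0],[0,0,0]],[[1.4,3.2,0],[0,0,0]]])

```text
t: 10.0
ee_pos: [0.5024, -0.1669, 0.2427]
ee_rot: [-0.919, -3.004, -0.008]
ft_force: [0.5, -0.4, -1.2]
opening: 0.0214
```

Emit:
drive_tool(increments=[[[1.4,3.2,0],[0,0,0]],[[1.4,3.2,0],[0,0,0]],[[1.4,3.2,0],[0,0,0]],[[1.4,3.2,0],[0,0,0]],[[1.2,3.2,0],[0,0,0]]])

```text
t: 10.42
ee_pos: [0.5707, -0.0067, 0.2426]
ee_rot: [-0.918, -3.004, -0.007]
ft_force: [0.8, -0.7, -1.3]
opening: 0.0216
```

Emit:
drive_tool(increments=[[[0.4,1.2,0],[0,0,0]],[[0,0,0],[0,0,0]],[[0,0,0],[0,0,0]]])

```text
t: 10.67
ee_pos: [0.5741, 0.0041, 0.2427]
ee_rot: [-0.915, -3.005, -0.006]
ft_force: [0.1, -0.9, -0.6]
opening: 0.0217
```

Emit:
drive_tool(increments=[[[0,0,-1.5],[0,0,0]],[[0,0,-2],[0,0,0]],[[0,0,-1.6],[0,0,0]],[[0,0,-0.7],[0,0,0]],[[0,0,0],[0,0,0]]])

```text
t: 11.08
ee_pos: [0.5727, 0.0024, 0.1835]
ee_rot: [-0.92, -3.0, -0.006]
ft_force: [-0.0, -0.3, -1.8]
opening: 0.0215
```

```bash
python3 - <<'E'
from h import *
s=r.read_state(); print(s['ee_pos'],s['ft_force'])
grab('side','s9'); crop('s9',205,135,305,210,8,'s9c');grab('top','t9'); crop('t9',190,170,290,245,8,'t9c')
g=dict(np.load('pics/s9.npz')); p=s['ee_pos']
for P in([p[0],p[1],p[2]-.1055],[p[0],p[1],.16],[.5724,.0036,.068]): print(((proj(g,P)[0]-[205,135]+.5)*8-.5).round(1))
E
```

```text
[0.57268947 0.00239268 0.1834975 ] [-0.0190422  -0.34074478 -1.75418159]
[329.6 436.1]
[327.5 247.9]
[327.7 457.3]
```

View pics/s9c.png

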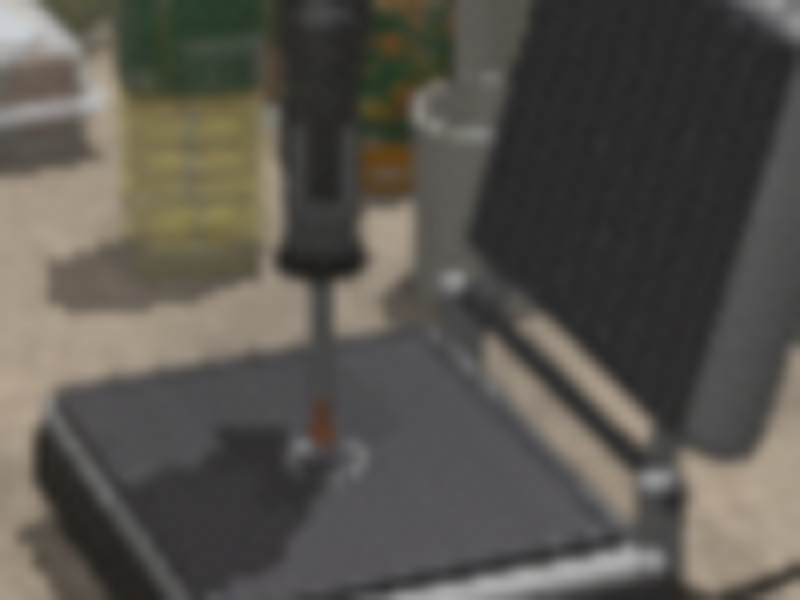

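View pics/t9c.png

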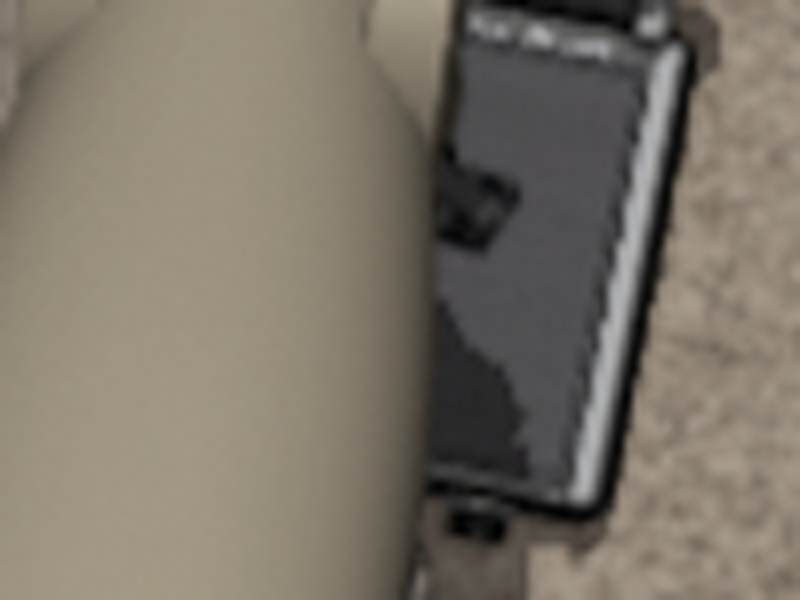

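The side crop shows the ring centre at (328,458) and the foot underside at (321,444), just above it. That is about 2 mm too far left. Correcting and lowering slowly while watching the force.

Emit:
drive_tool(increments=[[[0.2,-0.05,-0.3],[0,0,0]],[[0,0,-0.2],[0,0,0]],[[0,0,-0.2],[0,0,0]],[[0,0,0],[0,0,0]]])

```text
t: 11.52
ee_pos: [0.5765, 0.0031, 0.1786]
ee_rot: [0.918, 3.003, 0.008]
ft_force: [0.3, -0.1, -1.8]
opening: 0.0208
```

Emit:
drive_tool(increments=[[[0,0,-0.2],[0,0,0]],[[0,0,-0.1],[0,0,0]],[[0,0,0],[0,0,0]],[[0,0,0],[0,0,0]]])

```text
t: 11.85
ee_pos: [0.5764, 0.0032, 0.1755]
ee_rot: [0.917, 3.004, 0.008]
ft_force: [-0.0, -0.7, -1.5]
opening: 0.0214
```

Emit:
drive_tool(increments=[[[0,0,-0.2],[0,0,0]],[[0,0,-0.1],[0,0,0]],[[0,0,0],[0,0,0]],[[0,0,0],[0,0,0]]])

```text
t: 12.18
ee_pos: [0.5767, 0.0031, 0.1728]
ee_rot: [0.917, 3.003, 0.008]
ft_force: [0.4, 0.4, -0.3]
opening: 0.0215
```

```bash
python3 - <<'E'
from h import *
s=r.read_state(); print(s['ee_pos'],s['ft_force'])
grab('side','s10'); crop('s10',225,160,275,205,14,'s10c')
g=dict(np.load('pics/s10.npz')); p=s['ee_pos']
for P in([p[0],p[1],.068],[.5724,.0036,.068]): print(((proj(g,P)[0]-[225,160]+.5)*14-.5).round(1))
s=r.read_state(); print(s['ee_pos'],s['ft_force'])
E
```

```text
[0.57672138 0.00311129 0.17282649] [ 0.39449976  0.35976956 -0.32146317]
[310.9 446.8]
[293.8 450.6]
[0.57671904 0.00310077 0.17285232] [-0.44552781  0.13991583 -0.7721694 ]
```

View pics/s10c.png

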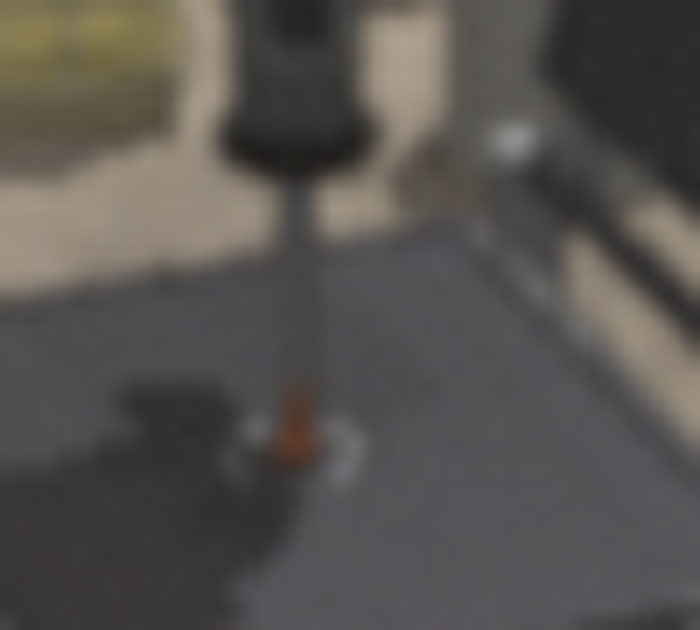

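The foot, at (296,455), sits inside the ring centred at about (298,451), and contact is just starting. Pressing a further 4 mm or so.

Emit:
drive_tool(increments=[[[0,0,-0.1],[0,0,0]],[[0,0,-0.1],[0,0,0]],[[0,0,-0.1],[0,0,0]],[[0,0,0],[0,0,0]],[[0,0,0],[0,0,0]]])

```text
t: 12.65
ee_pos: [0.5767, 0.0031, 0.1697]
ee_rot: [0.917, 3.003, 0.008]
ft_force: [0.9, -0.0, 1.1]
opening: 0.0213
```

Emit:
drive_tool(increments=[[[0,0,-0.1],[0,0,0]],[[0,0,-0.05],[0,0,0]],[[0,0,0],[0,0,0]],[[0,0,0],[0,0,0]],[[0,0,0],[0,0,0]]])

```text
t: 13.07
ee_pos: [0.5766, 0.0031, 0.1682]
ee_rot: [0.918, 3.003, 0.008]
ft_force: [1.2, 0.9, 2.0]
opening: 0.0215
```

```bash
python3 - <<'E'
from h import *
F=[]
for i in range(6):
    grab('side','s11'); s=r.read_state(); F.append([*s['ft_force'],*s['ee_pos'],s['opening']])
print(np.round(F,4)); print(np.mean(F,0).round(4))
crop('s11',225,160,275,205,14,'s11c'); crop('s11',100,60,400,284,2.6,'s11w')
E
```

```text
[[ 0.409   0.3064  1.9724  0.5767  0.0031  0.1682  0.0215]
 [-0.0668  0.8794  1.56    0.5767  0.0031  0.1682  0.0213]
 [ 1.1432  0.8184  2.0771  0.5767  0.0031  0.1682  0.0218]
 [ 0.9024  1.0666  1.8044  0.5767  0.0031  0.1682  0.0214]
 [ 1.4293  0.878   1.1526  0.5766  0.0031  0.1682  0.0213]
 [ 0.6752 -0.092   1.8154  0.5767  0.0031  0.1682  0.0215]]
[0.7487 0.6428 1.7303 0.5767 0.0031 0.1682 0.0215]
```

View pics/s11c.png

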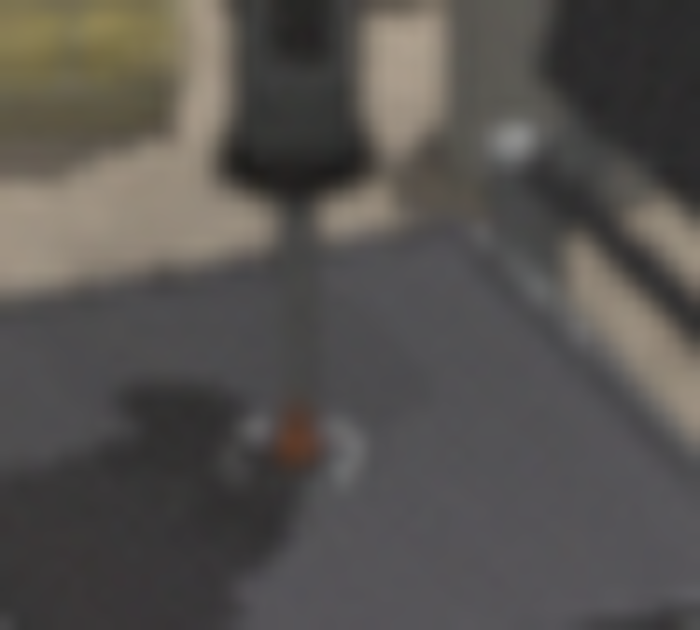

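View pics/s11w.png

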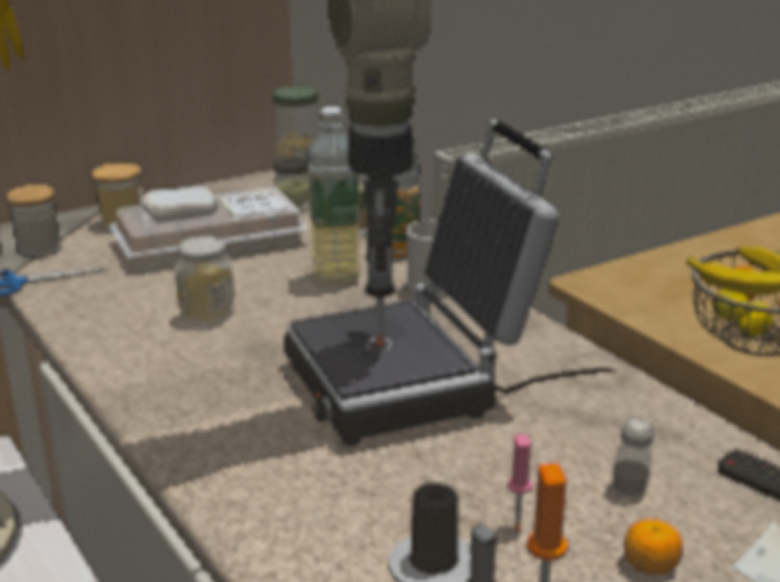

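The foot is inside the ring, the lid is open and the bystanders are in place. The plate load is about 3.3 N, which puts the foot about 5 mm in. Handing in.

```bash
python3 - <<'E'
from h import *
print(r.finish_job())
E
```

```text
the job is handed in; nothing more can be done
None
```

I handed the job in at about 13.4 s with the thermometer still gripped and pressed on the ring in the middle of the lower plate. The interface reports no verdict, so what follows is from my own last checks.

- **Lid:** I swung it up by the bar handle and let go past upright. It fell back and was still standing open in the last side picture.
- **Thermometer:** I took the large grey one out of its stand. It was gripped at 21.5 mm opening with 40 N set. The tool is vertical to within 0.01 rad, and the thermometer itself looked upright in the last picture.
- **Foot position:** In the last side picture the foot is within about 2 mm of the ring's centre. The top camera's view of the ring was blocked by the arm, so it gave no second check.
- **Press force:** About 3.3 N on the plate (wrist force plus the thermometer's weight), which puts the foot about 5 mm into its 10 mm travel.
- **Bystanders:** The mustard, salt, oil and mandarin all stood where they were at the start.

**Disagreements:**
- The two cameras differed by about 4–5 mm on the stand's position, so I used the mean.
- The measured tool position puts the grip about 4 mm in x from my estimate of the ring's centre. The picture puts the foot closer than that, and I went by the picture.
- While I was swinging the lid, the wrist force briefly reached about 26 N, because my first arc was a few mm off.

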